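# Open the push-and-turn solvent bottle

## Robot

A 6-joint arm with a two-finger parallel gripper is mounted at the origin on a cart in front of the work surface, level with it; the furniture and walls round the work are solid. World frame = base frame: x ahead of the robot, y to its left, z up, the work surface at z = 0. Lengths are in mm, angles in rad, forces in N, time in s.
With the tool pointing down it reaches from about 425 to 925 mm from the base axis. Payload 12.5 kg.
Tool frame: the origin (TCP) lies midway between the tips of the shut fingers; the grasp point (between the pads) lies 19 mm behind it; z points along the fingers, y is the line along which they close (so a half turn about z gives the same grasp; the last joint's range is limited). The gripper opens to 85 mm and grips with 20 to 120 N. Pads are 22 mm wide; open, the fingers measure 114 mm over their backs; the gripper's body (76 mm by 85 mm) begins 54 mm behind the grasp point. The pads swing forward as they close: fully open they stand 13 mm farther back than shut.
Start: joints at [1.223, 0.491, 1.559, -0, 1.092, -0.106], TCP at [149.638, 606.839, 231.327] pointing down, gripper open.
Joint ranges: [-3.1, 3.1], [-0.84, 2.19], [0.05, 2.79], [-1.13, 4.28], [0.06, 2.93], [-2.69, 2.69]. Speed limits (rad/s): [2.22, 2.22, 2.79, 3.14, 3.14, 3.14].

## Interface

Orientations are given as a unit quaternion [x, y, z, w].
In Python, from workcell import robot, eyes, finder gives the robot as it stands.
- The arm moves only by the tool play_rows, never from a script. Its argument "steps" is a list of rows, each an object with "delta_pos": the shift along the tool's x, y, z in cm, a list of three; "delta_rot": the turn, a rotation vector about the tool's x, y, z in degrees, a list of three; "gripper": the opening, from 0 (shut) to 1 (fully open). In form: [{"delta_pos": [tx, ty, tz], "delta_rot": [ax, ay, az], "gripper": gripper}, ...]. A call has 1 to 20 rows; each row is the pose to reach, as a shift and turn from the pose commanded when the call began, along the tool's axes at that moment; what a row does not reach only later rows make up. A row lasts 1/10 s, in which the tool goes at most 50 mm and 8.59 degrees, less where a joint would pass 70% of its speed; a pose out of reach is approached as far as the arm can. A call with a gripper value outside its range is refused whole. The fingers move at their own pace and stop on an object; "grip_force" is the grip in N (left out, the last holds). Time passes only in rows, so rows that repeat a pose let the fingers close. It gives the time, the measured TCP pose, the force, the opening and the grip force at its end, in the units of the state.
- robot.get_state(): the state, without advancing time (a new reading comes with each control period).
- eyes.camera(name): name is "scene" or "top" or "wrist"; returns a dict with "frame" (384x512x3 uint8, red, green, blue), "camera_matrix" (3x3 intrinsics, pixels), "k1" (the pictures are not rectified: a ray, as slopes to the right and down, at radius r is drawn at 1 + k1 r^2 times it, then the intrinsics apply), "cam_to_world" (4x4, takes a point from camera to world coordinates); the wrist camera has in their place "tool_from_camera" (4x4, takes a point from camera to tool coordinates, whose origin is the TCP and whose axes are the flange's). Camera axes: x right, y up, looking along -z (the intrinsics and any distortion apply to the point x, -y, -z); pixel columns grow to the right and rows downward; lengths in mm; the calibration is good to about 2 mm. A picture is of the moment at which its call begins: read the wrist's pose just before it. There is no depth.
- robot.close_job(): hands the job in; it is judged then, once.
Trained networks look in the newest picture that a camera, given by its name, has taken for a name from the list of things; names that differ only in an ending like _2 or _b are one class to them, and where a whole thing is asked for, a point or a joint stands for the part that bears it (a point fixed in the world has none). Each returns a list of dicts, best first, with "conf" (0 to 1); they miss things now and then, are a little off and sometimes report something else, mostly with a low value. They report only what shows in the picture. A call takes as long as a camera call. They do not tell look-alikes from the thing itself.
- finder.regions_of(camera, query): "region" (384x512 bool, what is visible of it) and "location" ([row, column] in pixels, amid what is visible of it).
- finder.place_of(camera, query): "location" ([row, column] in pixels: a listed point, or the origin of a listed thing).
The state is a dict: "time": time; "q": joint angles; "joint_vel": joint speeds; "joint_torque": joint torques, N m; "tcp_pos": TCP position; "ee_rot": TCP orientation; "force": force on the tool from outside, world axes, zero at the start; "moment": the same for the moment, N m; "grip_width": opening from 0.0 (shut) to 1.0 (fully open); "grasp_force": force on a finger pad.
Only numpy, scipy, OpenCV 4.12 (cv2) and the standard library are available. Lean on these libraries where they do the work, as an engineer would, in place of code of your own. Each camera call takes 0.05 s, during which the arm holds its last target. There are 200 camera calls.

## Task

Open the solvent bottle: press its child-resistant cap straight down against the spring, keep it pressed and turn it anticlockwise until it comes up against its stop, then lift it off and set it down in the tray, right way up, and let go. Use only light force on the brittle neck and leave the other things alone.

Things in the scene. Friction and masses are not known exactly. Their poses are not given: they have to be found in the camera images.
- bottle: amber bottle fixed in a low round metal socket on a bolted-down square steel plate, 120x120x8 mm. Nothing of it moves. Origin: centre of the plate's underside on the bench, z up; the bottle's axis is this z axis. Bottle 80 mm across, shoulder up to 92 mm, neck 40 mm across, rim 120 mm above the origin.
- cap: white ribbed round child-resistant cap, 60 mm across, 33 mm high, loose, 75 g, locked on the neck at the start. Origin: centre of the underside of its skirt, z up to its closed top; locked it lies 100 mm above the bottle's origin, and the skirt is free all round to be gripped from above. Turning it while pressed takes under 0.25 N m; turned without pressing, teeth hold it.
- cap_top (a point): centre of the cap's top face, 33 mm above its origin. A spring disc inside bears on the rim: pushing down takes 5 N to begin and 1.5 N more per mm; past 3 mm the two inner lugs are below the locking teeth and the cap can turn; at 5 mm (12.5 N) it is hard down.
- bottle_rim (a point): centre of the neck's rim, under the cap. Held pressed, the cap turns anticlockwise (seen from above) to a rigid stop 50 to 85 degrees from the start; how far varies and cannot be seen. Only in the last 12 degrees are the lugs free of the ledges and the cap lifts straight off; elsewhere the ledges hold it. Over 60 N of load, or 0.5 to 0.7 N m against the stop, breaks the neck.
- tray: shallow square steel tray, 150x150x13 mm outside, walls and floor 3 mm thick, fixed. Origin: centre of its underside on the bench.
- weight_200: bystander: brass weight with a knob, 35 mm across, 48 mm high, origin at the centre of its underside
- stopper_c: bystander: tapered rubber stopper, 38 mm across, 28 mm high, origin at the centre of its underside
- beaker_b: bystander: small glass beaker, 60 mm across, 72 mm high, origin at the centre of its underside
- tin_b: bystander: open round aluminium tin, 71 mm across, 42 mm high, origin at the centre of its underside
Things that resemble listed ones, but are neither listed nor needed, are in the scene too. What is shaped like the cap but pink is not meant.

How it is judged (in metres and radians):
On the way, in this order (a step that is already met when the one before it is completed fails the run):
1. the cap is pressed down at least 2.5 mm on the neck (z of cap in the frame of bottle below 0.0975 m and horizontal distance between cap and bottle below 0.006 m), for 0.1 s.
2. the cap is lifted clear of the neck (z of cap in the frame of bottle above 0.121 m and contact force between cap and bottle below 0.1 N), for 0.1 s.
At the end, for the whole second after the job is handed in: the cap stands flat on the tray's floor, closed top up (within 0.1 rad), wholly inside the walls, released and at rest (z of cap in the frame of tray below 0.007 m and x of cap in the frame of tray between -0.047 and 0.047 m and y of cap in the frame of tray between -0.047 and 0.047 m and angle between cap's own z axis and vertical below 0.1 rad and linear speed of cap below 0.02 m/s); the robot touches nothing.
It fails at once if the cap loads the neck with more than 60 N (pressed hard down, forced against a tooth or stop, or wrenched upward) (contact force between cap and bottle above 60 N).
It fails at once if the cap is dropped or thrown down instead of set down (over 0.6 m/s within 60 mm of the bench) (linear speed of cap above 0.6 m/s and height (world z) of cap below 0.06 m).
It fails at once if a bystander (brass weight, stopper, beaker or tin) is moved over 15 mm (distance of any of weight_200, stopper_c, beaker_b, tin_b from where it was at the start of the episode above 0.015 m).
It also fails if it takes over 70 s, if anything falls off the work surface, if the arm or the gripper's body presses on something with over 40 N, if the wrist force passes 120 N, or if a joint passes its speed limit or range.

## Working session

There is one attempt and no reset: what is moved stays moved. The work goes in short steps, Python scripts to look and compute and a tool call to move; the robot and the scene stay as the last step left them, time stands still between calls to the robot, and variables do not carry over. Pictures are saved under pics/ and viewed, at most 10 in all, crops included, and the job is handed in when it is done.

Besides the shell and the picture viewer there is one more tool, called as name(argument=value, ...), one argument or row to a line, values as JSON. play_rows: Moves the arm, as the interface text tells. Its arguments: {"type":"object","properties":{"steps":{"type":"array"},"grip_force":{"type":"number"}},"required":["steps"]}

```bash
mkdir -p pics; cat > h.py <<'E'
import numpy as np, cv2
from workcell import robot, eyes, finder
from scipy.spatial.transform import Rotation as R
def T(c,st=None):
    if 'cam_to_world' in c: return np.array(c['cam_to_world'])
    M=np.eye(4); M[:3,:3]=R.from_quat(st['ee_rot']).as_matrix(); M[:3,3]=st['tcp_pos']
    return M@np.array(c['tool_from_camera'])
def at_z(c,rc,z,st=None):
    K=np.array(c['camera_matrix']); M=T(c,st)
    uv=cv2.undistortPoints(np.array([[[rc[1],rc[0]]]],float),K,np.array([c['k1'],0,0,0.]))[0,0]
    d=M[:3,:3]@np.array([uv[0],-uv[1],-1]); o=M[:3,3]
    return o+d*(z-o[2])/d[2]
def save(c,n): cv2.imwrite('pics/'+n,c['frame'][:,:,::-1])
E
cat > a.py <<'E'
from h import *
st=robot.get_state(); print({k:np.round(v,3) for k,v in st.items()})
for n in ['scene','top']:
    c=eyes.camera(n); save(c,n+'0.png'); print(n,c['k1'])
    for q,z in [('bottle',0),('cap',100),('cap_top',133),('bottle_rim',120),('tray',0),('weight_200',0),('stopper_c',0),('beaker_b',0),('tin_b',0)]:
        for r in finder.place_of(n,q)[:3]: print(q,round(r['conf'],2),np.round(r['location']),np.round(at_z(c,r['location'],z),1))
E
python3 a.py
```

```text
{'time': np.float64(0.0), 'q': array([ 1.223,  0.492,  1.559, -0.   ,  1.092, -0.106]), 'joint_vel': array([-0.   ,  0.001,  0.002,  0.001, -0.   , -0.001]), 'joint_torque': array([-1.0000e-03, -6.1843e+01, -2.6159e+01, -0.0000e+00,  4.0000e-03,
        0.0000e+00]), 'tcp_pos': array([149.56 , 606.594, 230.727]), 'ee_rot': array([ 0.121,  0.993, -0.001, -0.   ]), 'force': array([-0.452,  0.379, -1.109]), 'moment': array([-0.024,  0.013,  0.029]), 'grasp_force': np.float64(0.0), 'grip_width': np.float64(1.003)}
scene -0.06798544155776312
bottle 0.8 [205. 222.] [505.4 139.8   0. ]
bottle 0.28 [175. 222.] [581.7 229.3   0. ]
cap 0.97 [266. 215.] [322.2 -59.5 100. ]
cap 0.91 [201. 141.] [321.8 178.7 100. ]
cap 0.75 [175. 219.] [498.3 135.1 100. ]
cap_top 0.96 [163. 214.] [490.2 141.2 133. ]
cap_top 0.95 [168. 173.] [413.2 188.3 133. ]
cap_top 0.86 [257. 214.] [316.5 -63.4 133. ]
bottle_rim 0.66 [168. 216.] [491.6 138.  120. ]
tray 0.71 [292. 337.] [ 504.7 -208.1    0. ]
tray 0.33 [176. 219.] [573.8 230.    0. ]
tray 0.22 [164. 215.] [599.4 277.1   0. ]
weight_200 0.74 [235. 262.] [505.8   3.2  -0. ]
stopper_c 0.57 [217. 293.] [600.8  -3.2   0. ]
stopper_c 0.28 [240. 260.] [493.3  -2.6   0. ]
beaker_b 0.87 [175. 286.] [702.9 114.1   0. ]
tin_b 0.79 [230. 357.] [ 673.4 -133.8    0. ]
top -0.12112004731640422
bottle 0.55 [227. 212.] [497.2 135.8   0. ]
cap 0.89 [229. 156.] [490.2 279.4 100. ]
cap 0.86 [269. 257.] [380.7   7.9 100. ]
cap 0.86 [266. 160.] [390.5 266.2 100. ]
cap_top 0.97 [226. 207.] [494.5 136.8 133. ]
cap_top 0.81 [268. 259.] [385.1   2.7 133. ]
cap_top 0.72 [272. 156.] [378.4 270.2 133. ]
bottle_rim 0.87 [224. 207.] [502.6 139.  120. ]
tray 0.65 [225. 329.] [ 498.3 -205.8    0. ]
weight_200 0.49 [226. 261.] [497.3  -7.    0. ]
stopper_c 0.5 [190. 255.] [604.7   9.4   0. ]
beaker_b 0.82 [160. 221.] [694.  107.4   0. ]
```

View pics/scene0.png

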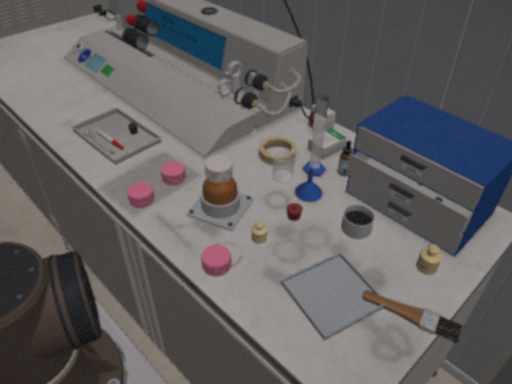

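View pics/top0.png

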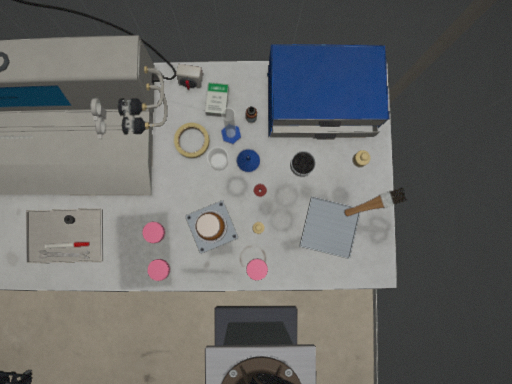

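The scene view shows the white cap on the amber bottle at about (217,165), and the tray at (335,294). The three pink look-alikes are separate. The top view agrees, with the cap at (209,226) and the tray at (329,227). Next I'll move above the cap.

```bash
cat > go.py <<'E'
import sys
from h import *
st=robot.get_state(); p=np.array(st['tcp_pos']); Rm=R.from_quat(st['ee_rot'])
t=np.array([float(v) for v in sys.argv[1:4]])
print('p',np.round(p,1),'delta cm',np.round(Rm.inv().apply(t-p)/10,2),'tool y',np.round(Rm.as_matrix()[:,1],3),'tool z',np.round(Rm.as_matrix()[:,2],4),'q',np.round(st['q'],3),'t',round(float(st['time']),2))
E
python3 go.py 495 137 300; python3 -c "
from h import *
print(np.round(eyes.camera('wrist')['tool_from_camera'],3))"
```

```text
p [149.6 606.8 231.4] delta cm [-44.78 -37.35  -6.87] tool y [0.239 0.971 0.   ] tool z [ 0.e+00  2.e-04 -1.e+00] q [ 1.223  0.491  1.559  0.     1.092 -0.106] t 1.0
[[ 0.00000e+00  9.53000e-01  3.03000e-01  7.63950e+01]
 [ 1.00000e+00  0.00000e+00 -1.00000e-03 -7.43000e-01]
 [-1.00000e-03  3.03000e-01 -9.53000e-01 -1.41384e+02]
 [ 0.00000e+00  0.00000e+00  0.00000e+00  1.00000e+00]]
```

play_rows(
  steps=[
    {"delta_pos":[-3,-2.5,-3],"delta_rot":[0,0,7],"gripper":1},
    {"delta_pos":[-6,-5,-6],"delta_rot":[0,0,14],"gripper":1},
    {"delta_pos":[-9,-7.5,-6.9],"delta_rot":[0,0,21],"gripper":1},
    {"delta_pos":[-12,-10,-6.9],"delta_rot":[0,0,28],"gripper":1},
    {"delta_pos":[-15,-12.5,-6.9],"delta_rot":[0,0,35],"gripper":1},
    {"delta_pos":[-18,-15,-6.9],"delta_rot":[0,0,42],"gripper":1},
    {"delta_pos":[-21,-17.5,-6.9],"delta_rot":[0,0,49],"gripper":1},
    {"delta_pos":[-24,-20,-6.9],"delta_rot":[0,0,56],"gripper":1},
    {"delta_pos":[-27,-22.5,-6.9],"delta_rot":[0,0,63],"gripper":1},
    {"delta_pos":[-30,-25,-6.9],"delta_rot":[0,0,70],"gripper":1},
    {"delta_pos":[-33,-27.5,-6.9],"delta_rot":[0,0,77],"gripper":1},
    {"delta_pos":[-36,-30,-6.9],"delta_rot":[0,0,84],"gripper":1},
    {"delta_pos":[-39,-32.5,-6.9],"delta_rot":[0,0,91],"gripper":1},
    {"delta_pos":[-42,-35,-6.9],"delta_rot":[0,0,98],"gripper":1},
    {"delta_pos":[-44.8,-37.3,-6.9],"delta_rot":[0,0,100],"gripper":1},
    {"delta_pos":[-44.8,-37.3,-6.9],"delta_rot":[0,0,100],"gripper":1},
    {"delta_pos":[-44.8,-37.3,-6.9],"delta_rot":[0,0,100],"gripper":1},
    {"delta_pos":[-44.8,-37.3,-6.9],"delta_rot":[0,0,100],"gripper":1},
  ],
)

```text
time: 2.85
tcp_pos: [494.8, 138.0, 300.3]
ee_rot: [0.838, 0.546, -0.0, -0.0]
force: [0.2, -0.9, 0.1]
grip_width: 0.997
grasp_force: 0.0
```

```bash
cat > w.py <<'E'
import sys
from h import *
st=robot.get_state(); c=eyes.camera('wrist'); save(c,sys.argv[1]); M=T(c,st)
for q,z in [('cap_top',133),('bottle_rim',120),('cap',100)]:
    for r in finder.place_of('wrist',q)[:2]: print(q,round(r['conf'],2),np.round(r['location']),np.round(at_z(c,r['location'],z,st),1))
# fit: white pixels of the cap's top
for r in finder.regions_of('wrist','cap')[:2]:
    print('region',round(r['conf'],2),r['region'].sum(),np.round(r['location']))
print({k:np.round(st[k],3) for k in ('q','force','moment','tcp_pos','time')})
E
python3 w.py w1.png; python3 go.py 495 137 300
```

```text
cap_top 0.94 [268. 208.] [412.   59.2 133. ]
cap_top 0.9 [166. 254.] [498.5 137.6 133. ]
cap 0.93 [157. 252.] [497.3 139.6 100. ]
cap 0.79 [258. 209.] [407.2  53.8 100. ]
region 0.94 2652 [ 69. 106.]
region 0.88 1739 [262. 206.]
{'q': array([0.143, 0.263, 1.731, 0.   , 1.148, 0.559]), 'force': array([ 0.174, -0.858,  0.111]), 'moment': array([-0.026,  0.012,  0.006]), 'tcp_pos': array([494.779, 137.978, 300.324]), 'time': np.float64(2.85)}
p [495.  138.1 300.5] delta cm [-0.09  0.05  0.05] tool y [ 0.915 -0.403  0.   ] tool z [ 3.e-04  2.e-04 -1.e+00] q [0.143 0.263 1.73  0.    1.148 0.558] t 3.1
```

View pics/w1.png

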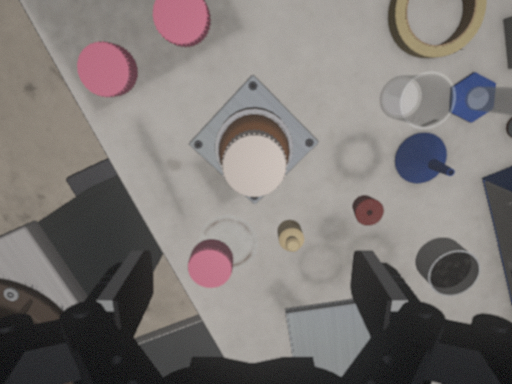

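The wrist view shows the white cap top at about (254,165) on the bottle, with clear space around it. I'll fit its disc to get an exact centre.

```bash
cat > fit.py <<'E'
from h import *
from scipy.optimize import least_squares
def proj(c,P,st=None):
    M=np.linalg.inv(T(c,st)); q=(M[:3,:3]@P.T).T+M[:3,3]
    s=np.c_[q[:,0]/-q[:,2],-q[:,1]/-q[:,2]]; r2=(s**2).sum(1,keepdims=True); s=s*(1+c['k1']*r2)
    K=np.array(c['camera_matrix']); return s@K[:2,:2].T+K[:2,2]
def fit(n,guess,z=133,rad=30):
    st=robot.get_state(); c=eyes.camera(n); f=c['frame'].astype(int)
    a=np.linspace(0,2*np.pi,72,endpoint=False); circ=np.c_[np.cos(a),np.sin(a),0*a]*rad
    u0=proj(c,np.array([guess+[z]],float),st)[0]; 
    m=((f.min(2)>120)&(f.max(2)-f.min(2)<45)).astype(np.uint8)
    W=proj(c,np.array(guess+[z])+1.25*circ,st); k=np.zeros(m.shape,np.uint8); cv2.fillPoly(k,[W.astype(np.int32)],1)
    print(n,'centre px',u0.round(1),'rgb at centre',f[int(u0[1]),int(u0[0])], 'rgb at ring',[tuple(map(int,f[int(v),int(u)])) for u,v in W[::12]])
    # maximise gradient along circle
    g=cv2.GaussianBlur(c['frame'],(0,0),1.0).astype(np.float32)
    def s(xy,r): 
        w=proj(c,np.array([xy[0],xy[1],z])+circ*r/rad,st).astype(np.float32)
        return cv2.remap(g,w[:,:1],w[:,1:],cv2.INTER_LINEAR)[:,0]
    best=[]
    for r in (28,29,30,31):
        for dx in np.arange(-8,8.1,.5):
            for dy in np.arange(-8,8.1,.5):
                p=(guess[0]+dx,guess[1]+dy); d=np.abs(s(p,r+1.5)-s(p,r-1.5)).sum(1)
                best.append((float(np.minimum(d,60).mean()),r,p))
    best.sort(reverse=True); print([(round(b[0],1),b[1],tuple(np.round(b[2],1))) for b in best[:5]])
    w=proj(c,np.array([*best[0][2],z])+circ*best[0][1]/rad,st); x0,y0=(w.min(0)-15).astype(int); x1,y1=(w.max(0)+15).astype(int)
    im=cv2.resize(c['frame'][:,:,::-1][y0:y1,x0:x1].copy(),None,fx=4,fy=4); cv2.polylines(im,[((w-[x0,y0]+.5)*4).astype(np.int32)],True,(0,255,0),1); return im
if __name__=='__main__':
    ims=[cv2.resize(fit(n,[496.,138.]),(260,260)) for n in('wrist','top','scene')]; cv2.imwrite('pics/fit1.png',np.hstack(ims))
E
python3 fit.py
```

```text
wrist centre px [251.5 166.7] rgb at centre [196 187 180] rgb at ring [(124, 118, 117), (106, 79, 64), (139, 135, 136), (142, 136, 132), (167, 162, 157), (166, 163, 158)]
[(59.8, 29, (np.float64(498.0), np.float64(137.5))), (59.7, 29, (np.float64(498.5), np.float64(137.5))), (59.7, 28, (np.float64(497.5), np.float64(136.5))), (59.7, 29, (np.float64(497.5), np.float64(137.5))), (59.7, 29, (np.float64(498.0), np.float64(137.0)))]
top centre px [207.  225.8] rgb at centre [81 71 59] rgb at ring [(94, 81, 69), (88, 80, 66), (74, 66, 56), (56, 52, 50), (81, 71, 57), (82, 73, 61)]
[(13.3, 31, (np.float64(488.0), np.float64(146.0))), (13.2, 31, (np.float64(488.0), np.float64(145.5))), (13.1, 31, (np.float64(488.0), np.float64(145.0))), (13.1, 31, (np.float64(488.0), np.float64(144.5))), (13.0, 31, (np.float64(488.0), np.float64(144.0)))]
scene centre px [217.2 162.7] rgb at centre [162 152 149] rgb at ring [(148, 143, 141), (120, 116, 112), (143, 141, 137), (146, 141, 140), (110, 105, 102), (147, 138, 136)]
[(23.1, 29, (np.float64(497.5), np.float64(136.5))), (23.1, 29, (np.float64(497.0), np.float64(136.0))), (23.1, 29, (np.float64(497.5), np.float64(136.0))), (23.0, 29, (np.float64(498.0), np.float64(136.5))), (23.0, 29, (np.float64(497.0), np.float64(136.5)))]
```

View pics/fit1.png

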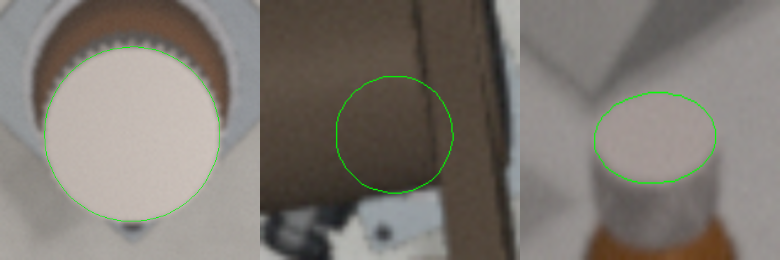

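play_rows(
  steps=[
    {"delta_pos":[0.02,0.3,3],"delta_rot":[0,0,0],"gripper":1},
    {"delta_pos":[0.02,0.3,6],"delta_rot":[0,0,0],"gripper":1},
    {"delta_pos":[0.02,0.3,9],"delta_rot":[0,0,0],"gripper":1},
    {"delta_pos":[0.02,0.3,11],"delta_rot":[0,0,0],"gripper":1},
    {"delta_pos":[0.02,0.3,13],"delta_rot":[0,0,0],"gripper":1},
    {"delta_pos":[0.02,0.3,14],"delta_rot":[0,0,0],"gripper":1},
    {"delta_pos":[0.02,0.3,15],"delta_rot":[0,0,0],"gripper":1},
    {"delta_pos":[0.02,0.3,16],"delta_rot":[0,0,0],"gripper":1},
    {"delta_pos":[0.02,0.3,17],"delta_rot":[0,0,0],"gripper":1},
    {"delta_pos":[0.02,0.3,18],"delta_rot":[0,0,0],"gripper":1},
    {"delta_pos":[0.02,0.3,19],"delta_rot":[0,0,0],"gripper":1},
    {"delta_pos":[0.02,0.3,20],"delta_rot":[0,0,0],"gripper":1},
    {"delta_pos":[0.02,0.3,20.5],"delta_rot":[0,0,0],"gripper":1},
    {"delta_pos":[0.02,0.3,20.5],"delta_rot":[0,0,0],"gripper":1},
    {"delta_pos":[0.02,0.3,20.5],"delta_rot":[0,0,0],"gripper":1},
  ],
)

```text
time: 4.75
tcp_pos: [498.2, 136.4, 95.4]
ee_rot: [0.838, 0.546, 0.0, -0.0]
force: [0.1, 0.4, 0.3]
grip_width: 0.997
grasp_force: 0.0
```

```bash
python3 go.py 497.8 137 95; python3 -c "
from h import *
c=eyes.camera('scene');f=c['frame'][:,:,::-1]; cv2.imwrite('pics/s2.png',np.hstack([cv2.resize(f[120:240,160:280],(400,400),interpolation=2),cv2.resize(eyes.camera('wrist')['frame'][:,:,::-1],(400,400))]))"
```

```text
p [498.2 136.4  95.4] delta cm [ 0.04 -0.06  0.04] tool y [ 0.915 -0.404  0.   ] tool z [ 1.e-04  1.e-04 -1.e+00] q [0.139 0.53  1.958 0.    0.654 0.555] t 4.75
```

View pics/s2.png

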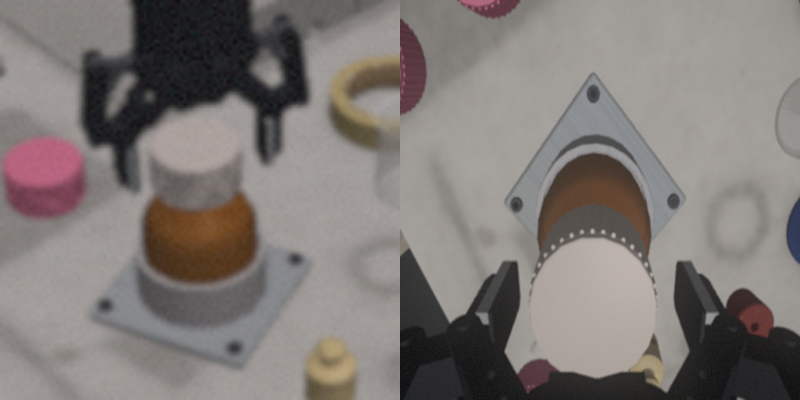

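The fingers straddle the cap and it looks centred. Closing now.

play_rows(
  steps=[
    {"delta_pos":[0.04,-0.06,0],"delta_rot":[0,0,0],"gripper":0.85},
    {"delta_pos":[0.04,-0.06,0],"delta_rot":[0,0,0],"gripper":0.75},
    {"delta_pos":[0.04,-0.06,0],"delta_rot":[0,0,0],"gripper":0.7},
    {"delta_pos":[0.04,-0.06,0],"delta_rot":[0,0,0],"gripper":0.65},
    {"delta_pos":[0.04,-0.06,0],"delta_rot":[0,0,0],"gripper":0.6},
    {"delta_pos":[0.04,-0.06,0],"delta_rot":[0,0,0],"gripper":0.6},
    {"delta_pos":[0.04,-0.06,0],"delta_rot":[0,0,0],"gripper":0.6},
  ],
  grip_force=35,
)

```text
time: 5.55
tcp_pos: [497.6, 137.1, 95.4]
ee_rot: [0.838, 0.546, -0.0, -0.0]
force: [-3.7, 2.5, 5.4]
grip_width: 0.693
grasp_force: 36.5
```

```bash
cat > s.py <<'E'
from h import *
st=robot.get_state(); print({k:np.round(v,3).tolist() for k,v in st.items() if k not in('joint_vel','joint_torque')})
print('yaw deg',round(R.from_quat(st['ee_rot']).as_euler('zyx',degrees=True)[0],2))
E
python3 s.py
```

```text
{'time': 5.55, 'q': [0.141, 0.529, 1.959, 0.0, 0.653, 0.557], 'tcp_pos': [497.611, 137.091, 95.365], 'ee_rot': [0.838, 0.546, -0.0, -0.0], 'force': [-3.74, 2.497, 5.392], 'moment': [0.338, 0.492, 0.01], 'grasp_force': 36.486, 'grip_width': 0.693}
yaw deg -66.15
```

play_rows(
  steps=[
    {"delta_pos":[0,-0.02,0.05],"delta_rot":[0,0,0],"gripper":0.6},
    {"delta_pos":[0,-0.02,0.1],"delta_rot":[0,0,0],"gripper":0.6},
    {"delta_pos":[0,-0.02,0.15],"delta_rot":[0,0,0],"gripper":0.6},
    {"delta_pos":[0,-0.02,0.2],"delta_rot":[0,0,0],"gripper":0.6},
    {"delta_pos":[0,-0.02,0.2],"delta_rot":[0,0,0],"gripper":0.6},
  ],
)

```text
time: 6.05
tcp_pos: [497.6, 137.1, 93.5]
ee_rot: [0.838, 0.546, 0.0, 0.0]
force: [-4.0, 0.9, 7.8]
grip_width: 0.696
grasp_force: 36.7
```

```bash
python3 s.py
```

```text
{'time': 6.05, 'q': [0.141, 0.532, 1.96, 0.0, 0.648, 0.557], 'tcp_pos': [497.633, 137.116, 93.518], 'ee_rot': [0.838, 0.546, 0.0, 0.0], 'force': [-4.049, 0.899, 7.844], 'moment': [0.16, 0.462, 0.095], 'grasp_force': 36.655, 'grip_width': 0.696}
yaw deg -66.15
```

play_rows(
  steps=[
    {"delta_pos":[0,-0.02,0.05],"delta_rot":[0,0,0],"gripper":0.6},
    {"delta_pos":[0,-0.02,0.1],"delta_rot":[0,0,0],"gripper":0.6},
    {"delta_pos":[0,-0.02,0.15],"delta_rot":[0,0,0],"gripper":0.6},
    {"delta_pos":[0,-0.02,0.2],"delta_rot":[0,0,0],"gripper":0.6},
    {"delta_pos":[0,-0.02,0.23],"delta_rot":[0,0,0],"gripper":0.6},
    {"delta_pos":[0,-0.02,0.23],"delta_rot":[0,0,0],"gripper":0.6},
  ],
)

```text
time: 6.65
tcp_pos: [497.6, 137.1, 91.5]
ee_rot: [0.838, 0.546, 0.0, 0.0]
force: [-3.5, 0.2, 10.8]
grip_width: 0.695
grasp_force: 36.9
```

```bash
python3 s.py
```

```text
{'time': 6.65, 'q': [0.141, 0.536, 1.962, 0.0, 0.643, 0.557], 'tcp_pos': [497.623, 137.13, 91.472], 'ee_rot': [0.838, 0.546, 0.0, 0.0], 'force': [-3.519, 0.202, 10.812], 'moment': [0.058, 0.516, 0.015], 'grasp_force': 36.881, 'grip_width': 0.695}
yaw deg -66.15
```

play_rows(
  steps=[
    {"delta_pos":[0,0,0],"delta_rot":[0,0,-2],"gripper":0.6},
    {"delta_pos":[0,0,0],"delta_rot":[0,0,-4],"gripper":0.6},
    {"delta_pos":[0,0,0],"delta_rot":[0,0,-6],"gripper":0.6},
    {"delta_pos":[0,0,0],"delta_rot":[0,0,-8],"gripper":0.6},
    {"delta_pos":[0,0,0],"delta_rot":[0,0,-10],"gripper":0.6},
  ],
)

```text
time: 7.15
tcp_pos: [498.2, 137.2, 91.7]
ee_rot: [0.787, 0.617, 0.001, 0.001]
force: [-0.9, 1.8, 10.9]
grip_width: 0.695
grasp_force: 36.7
```

```bash
python3 s.py
```

```text
{'time': 7.15, 'q': [0.141, 0.536, 1.962, 0.0, 0.642, 0.381], 'tcp_pos': [498.199, 137.229, 91.658], 'ee_rot': [0.787, 0.617, 0.001, 0.001], 'force': [-0.888, 1.781, 10.921], 'moment': [0.21, 0.228, -0.113], 'grasp_force': 36.717, 'grip_width': 0.695}
yaw deg -76.21
```

play_rows(
  steps=[
    {"delta_pos":[0,0,0],"delta_rot":[0,0,-3],"gripper":0.6},
    {"delta_pos":[0,0,0],"delta_rot":[0,0,-6],"gripper":0.6},
    {"delta_pos":[0,0,0],"delta_rot":[0,0,-9],"gripper":0.6},
    {"delta_pos":[0,0,0],"delta_rot":[0,0,-12],"gripper":0.6},
    {"delta_pos":[0,0,0],"delta_rot":[0,0,-15],"gripper":0.6},
    {"delta_pos":[0,0,0],"delta_rot":[0,0,-18],"gripper":0.6},
    {"delta_pos":[0,0,0],"delta_rot":[0,0,-21],"gripper":0.6},
    {"delta_pos":[0,0,0],"delta_rot":[0,0,-24],"gripper":0.6},
    {"delta_pos":[0,0,0],"delta_rot":[0,0,-27],"gripper":0.6},
    {"delta_pos":[0,0,0],"delta_rot":[0,0,-30],"gripper":0.6},
    {"delta_pos":[0,0,0],"delta_rot":[0,0,-33],"gripper":0.6},
    {"delta_pos":[0,0,0],"delta_rot":[0,0,-36],"gripper":0.6},
  ],
)

```text
time: 8.35
tcp_pos: [498.3, 137.3, 91.7]
ee_rot: [0.557, 0.83, 0.001, 0.001]
force: [-0.3, 1.1, 10.5]
grip_width: 0.695
grasp_force: 36.7
```

```bash
python3 s.py
```

```text
{'time': 8.35, 'q': [0.141, 0.536, 1.961, 0.0, 0.642, -0.248], 'tcp_pos': [498.277, 137.261, 91.688], 'ee_rot': [0.557, 0.83, 0.001, 0.001], 'force': [-0.314, 1.114, 10.491], 'moment': [0.129, 0.213, -0.046], 'grasp_force': 36.726, 'grip_width': 0.695}
yaw deg -112.26
```

play_rows(
  steps=[
    {"delta_pos":[0,0,0],"delta_rot":[0,0,-1],"gripper":0.6},
    {"delta_pos":[0,0,0],"delta_rot":[0,0,-2],"gripper":0.6},
    {"delta_pos":[0,0,0],"delta_rot":[0,0,-3],"gripper":0.6},
  ],
  grip_force=25,
)

```text
time: 8.65
tcp_pos: [498.3, 137.3, 91.7]
ee_rot: [0.536, 0.844, 0.001, 0.001]
force: [-0.4, 1.3, 10.4]
grip_width: 0.693
grasp_force: 36.7
```

```bash
python3 s.py
```

```text
{'time': 8.65, 'q': [0.141, 0.536, 1.961, 0.0, 0.642, -0.299], 'tcp_pos': [498.283, 137.251, 91.696], 'ee_rot': [0.536, 0.844, 0.001, 0.001], 'force': [-0.422, 1.314, 10.449], 'moment': [0.069, 0.192, -0.1], 'grasp_force': 36.726, 'grip_width': 0.693}
yaw deg -115.18
```

play_rows(
  steps=[
    {"delta_pos":[0,0,0],"delta_rot":[0,0,-1],"gripper":0.6},
    {"delta_pos":[0,0,0],"delta_rot":[0,0,-2],"gripper":0.6},
  ],
)

```text
time: 8.85
tcp_pos: [498.3, 137.2, 91.7]
ee_rot: [0.521, 0.853, 0.001, 0.001]
force: [-0.5, 0.8, 11.0]
grip_width: 0.691
grasp_force: 36.7
```

```bash
python3 s.py
```

```text
{'time': 8.85, 'q': [0.141, 0.536, 1.961, 0.0, 0.642, -0.334], 'tcp_pos': [498.288, 137.226, 91.698], 'ee_rot': [0.521, 0.853, 0.001, 0.001], 'force': [-0.519, 0.79, 10.963], 'moment': [0.123, 0.159, -0.09], 'grasp_force': 36.733, 'grip_width': 0.691}
yaw deg -117.17
```

play_rows(
  steps=[
    {"delta_pos":[0,0,0],"delta_rot":[0,0,-1],"gripper":0.6},
    {"delta_pos":[0,0,0],"delta_rot":[0,0,-2],"gripper":0.6},
  ],
)

```text
time: 9.05
tcp_pos: [498.3, 137.2, 91.7]
ee_rot: [0.506, 0.862, 0.001, 0.001]
force: [-0.4, 1.3, 11.4]
grip_width: 0.691
grasp_force: 36.7
```

```bash
python3 s.py
```

```text
{'time': 9.05, 'q': [0.141, 0.536, 1.961, 0.0, 0.642, -0.368], 'tcp_pos': [498.302, 137.219, 91.69], 'ee_rot': [0.506, 0.862, 0.001, 0.001], 'force': [-0.411, 1.276, 11.36], 'moment': [0.101, 0.165, -0.098], 'grasp_force': 36.738, 'grip_width': 0.691}
yaw deg -119.17
```

play_rows(
  steps=[
    {"delta_pos":[0,0,0],"delta_rot":[0,0,-1],"gripper":0.6},
    {"delta_pos":[0,0,0],"delta_rot":[0,0,-2],"gripper":0.6},
  ],
)

```text
time: 9.25
tcp_pos: [498.3, 137.2, 91.7]
ee_rot: [0.491, 0.871, 0.001, 0.001]
force: [0.1, 0.3, 11.3]
grip_width: 0.694
grasp_force: 36.7
```

```bash
python3 s.py
```

```text
{'time': 9.25, 'q': [0.141, 0.536, 1.961, 0.0, 0.642, -0.403], 'tcp_pos': [498.336, 137.24, 91.702], 'ee_rot': [0.491, 0.871, 0.001, 0.001], 'force': [0.099, 0.271, 11.278], 'moment': [0.098, 0.161, -0.113], 'grasp_force': 36.74, 'grip_width': 0.694}
yaw deg -121.18
```

play_rows(
  steps=[
    {"delta_pos":[0,0,0],"delta_rot":[0,0,-1],"gripper":0.6},
    {"delta_pos":[0,0,0],"delta_rot":[0,0,-2],"gripper":0.6},
  ],
)

```text
time: 9.45
tcp_pos: [498.3, 137.2, 91.7]
ee_rot: [0.476, 0.88, 0.001, 0.001]
force: [-0.3, 0.2, 11.4]
grip_width: 0.693
grasp_force: 36.7
```

```bash
python3 s.py
```

```text
{'time': 9.45, 'q': [0.141, 0.536, 1.961, 0.0, 0.642, -0.438], 'tcp_pos': [498.335, 137.226, 91.698], 'ee_rot': [0.476, 0.88, 0.001, 0.001], 'force': [-0.285, 0.172, 11.367], 'moment': [0.057, 0.2, -0.08], 'grasp_force': 36.741, 'grip_width': 0.693}
yaw deg -123.17
```

play_rows(
  steps=[
    {"delta_pos":[0,0,0],"delta_rot":[0,0,-1],"gripper":0.6},
    {"delta_pos":[0,0,0],"delta_rot":[0,0,-2],"gripper":0.6},
  ],
)

```text
time: 9.65
tcp_pos: [498.3, 137.2, 91.7]
ee_rot: [0.46, 0.888, 0.001, 0.001]
force: [-0.1, 0.5, 10.1]
grip_width: 0.696
grasp_force: 36.7
```

```bash
python3 s.py
```

```text
{'time': 9.65, 'q': [0.141, 0.536, 1.961, 0.0, 0.642, -0.473], 'tcp_pos': [498.319, 137.237, 91.692], 'ee_rot': [0.46, 0.888, 0.001, 0.001], 'force': [-0.057, 0.541, 10.084], 'moment': [0.067, 0.134, -0.075], 'grasp_force': 36.743, 'grip_width': 0.696}
yaw deg -125.18
```

play_rows(
  steps=[
    {"delta_pos":[0,0,0],"delta_rot":[0,0,-1],"gripper":0.6},
    {"delta_pos":[0,0,0],"delta_rot":[0,0,-2],"gripper":0.6},
  ],
)

```text
time: 9.85
tcp_pos: [498.3, 137.2, 91.7]
ee_rot: [0.445, 0.896, 0.001, 0.001]
force: [0.2, 0.9, 10.6]
grip_width: 0.694
grasp_force: 36.7
```

```bash
python3 s.py
```

```text
{'time': 9.85, 'q': [0.141, 0.536, 1.961, 0.0, 0.642, -0.508], 'tcp_pos': [498.328, 137.215, 91.705], 'ee_rot': [0.445, 0.896, 0.001, 0.001], 'force': [0.163, 0.87, 10.643], 'moment': [0.144, 0.223, -0.076], 'grasp_force': 36.734, 'grip_width': 0.694}
yaw deg -127.18
```

play_rows(
  steps=[
    {"delta_pos":[0,0,0],"delta_rot":[0,0,-1],"gripper":0.6},
    {"delta_pos":[0,0,0],"delta_rot":[0,0,-2],"gripper":0.6},
  ],
)

```text
time: 10.05
tcp_pos: [498.3, 137.3, 91.7]
ee_rot: [0.429, 0.903, 0.001, 0.001]
force: [-0.9, 1.4, 10.3]
grip_width: 0.696
grasp_force: 36.7
```

```bash
python3 s.py
```

```text
{'time': 10.05, 'q': [0.141, 0.536, 1.961, 0.0, 0.642, -0.543], 'tcp_pos': [498.345, 137.252, 91.712], 'ee_rot': [0.429, 0.903, 0.001, 0.001], 'force': [-0.936, 1.406, 10.277], 'moment': [0.16, 0.147, -0.04], 'grasp_force': 36.732, 'grip_width': 0.696}
yaw deg -129.17
```

play_rows(
  steps=[
    {"delta_pos":[0,0,0],"delta_rot":[0,0,-1],"gripper":0.6},
    {"delta_pos":[0,0,0],"delta_rot":[0,0,-2],"gripper":0.6},
  ],
)

```text
time: 10.25
tcp_pos: [498.3, 137.2, 91.7]
ee_rot: [0.413, 0.911, 0.001, 0.001]
force: [-0.8, 0.6, 9.7]
grip_width: 0.695
grasp_force: 36.7
```

```bash
python3 s.py
```

```text
{'time': 10.25, 'q': [0.141, 0.536, 1.961, 0.0, 0.642, -0.578], 'tcp_pos': [498.319, 137.24, 91.694], 'ee_rot': [0.413, 0.911, 0.001, 0.001], 'force': [-0.844, 0.555, 9.653], 'moment': [0.088, 0.199, -0.114], 'grasp_force': 36.732, 'grip_width': 0.695}
yaw deg -131.17
```

play_rows(
  steps=[
    {"delta_pos":[0,0,0],"delta_rot":[0,0,-1],"gripper":0.6},
    {"delta_pos":[0,0,0],"delta_rot":[0,0,-2],"gripper":0.6},
  ],
)

```text
time: 10.45
tcp_pos: [498.3, 137.2, 91.7]
ee_rot: [0.397, 0.918, 0.001, 0.001]
force: [-0.9, 0.6, 10.5]
grip_width: 0.691
grasp_force: 36.7
```

```bash
python3 s.py
```

```text
{'time': 10.45, 'q': [0.141, 0.536, 1.961, 0.0, 0.642, -0.613], 'tcp_pos': [498.314, 137.244, 91.711], 'ee_rot': [0.397, 0.918, 0.001, 0.001], 'force': [-0.931, 0.622, 10.47], 'moment': [0.058, 0.191, -0.102], 'grasp_force': 36.736, 'grip_width': 0.691}
yaw deg -133.17
```

play_rows(
  steps=[
    {"delta_pos":[0,0,0],"delta_rot":[0,0,-1],"gripper":0.6},
    {"delta_pos":[0,0,0],"delta_rot":[0,0,-2],"gripper":0.6},
  ],
)

```text
time: 10.65
tcp_pos: [498.3, 137.2, 91.7]
ee_rot: [0.381, 0.924, 0.001, 0.001]
force: [-1.0, 0.2, 10.7]
grip_width: 0.697
grasp_force: 36.7
```

```bash
python3 s.py
```

```text
{'time': 10.65, 'q': [0.141, 0.536, 1.961, 0.0, 0.642, -0.648], 'tcp_pos': [498.302, 137.203, 91.673], 'ee_rot': [0.381, 0.924, 0.001, 0.001], 'force': [-0.98, 0.243, 10.662], 'moment': [0.019, 0.171, -0.117], 'grasp_force': 36.738, 'grip_width': 0.697}
yaw deg -135.18
```

play_rows(
  steps=[
    {"delta_pos":[0,0,0],"delta_rot":[0,0,-1],"gripper":0.6},
    {"delta_pos":[0,0,0],"delta_rot":[0,0,-2],"gripper":0.6},
  ],
)

```text
time: 10.85
tcp_pos: [498.3, 137.2, 91.7]
ee_rot: [0.365, 0.931, 0.001, 0.001]
force: [-0.7, 0.4, 10.7]
grip_width: 0.693
grasp_force: 36.7
```

```bash
python3 s.py
```

```text
{'time': 10.85, 'q': [0.141, 0.536, 1.961, 0.0, 0.642, -0.683], 'tcp_pos': [498.326, 137.224, 91.709], 'ee_rot': [0.365, 0.931, 0.001, 0.001], 'force': [-0.653, 0.43, 10.684], 'moment': [0.032, 0.178, -0.06], 'grasp_force': 36.734, 'grip_width': 0.693}
yaw deg -137.18
```

play_rows(
  steps=[
    {"delta_pos":[0,0,0],"delta_rot":[0,0,-1],"gripper":0.6},
    {"delta_pos":[0,0,0],"delta_rot":[0,0,-2],"gripper":0.6},
  ],
)

```text
time: 11.05
tcp_pos: [498.3, 137.2, 91.7]
ee_rot: [0.349, 0.937, 0.001, 0.001]
force: [-0.2, 0.5, 10.9]
grip_width: 0.693
grasp_force: 36.7
```

```bash
python3 s.py
```

```text
{'time': 11.05, 'q': [0.141, 0.536, 1.961, 0.0, 0.642, -0.717], 'tcp_pos': [498.27, 137.222, 91.693], 'ee_rot': [0.349, 0.937, 0.001, 0.001], 'force': [-0.236, 0.474, 10.939], 'moment': [0.026, 0.158, -0.1], 'grasp_force': 36.699, 'grip_width': 0.693}
yaw deg -139.18
```

play_rows(
  steps=[
    {"delta_pos":[0,0,0],"delta_rot":[0,0,-1],"gripper":0.6},
    {"delta_pos":[0,0,0],"delta_rot":[0,0,-2],"gripper":0.6},
  ],
)

```text
time: 11.25
tcp_pos: [498.0, 137.1, 91.6]
ee_rot: [0.332, 0.943, 0.0, 0.001]
force: [-2.0, 0.2, 10.7]
grip_width: 0.696
grasp_force: 36.6
```

```bash
python3 s.py
```

```text
{'time': 11.25, 'q': [0.141, 0.536, 1.962, 0.0, 0.643, -0.752], 'tcp_pos': [498.011, 137.132, 91.638], 'ee_rot': [0.332, 0.943, 0.0, 0.001], 'force': [-2.023, 0.229, 10.704], 'moment': [-0.123, 0.441, -0.217], 'grasp_force': 36.589, 'grip_width': 0.696}
yaw deg -141.17
```

play_rows(
  steps=[
    {"delta_pos":[0,0,0],"delta_rot":[0,0,-0.5],"gripper":0.6},
  ],
)

```text
time: 11.35
tcp_pos: [497.9, 137.1, 91.6]
ee_rot: [0.328, 0.945, 0.0, 0.001]
force: [-2.2, -0.7, 11.5]
grip_width: 0.691
grasp_force: 36.6
```

```bash
python3 s.py
```

```text
{'time': 11.35, 'q': [0.141, 0.536, 1.962, 0.0, 0.643, -0.761], 'tcp_pos': [497.89, 137.112, 91.619], 'ee_rot': [0.328, 0.945, 0.0, 0.001], 'force': [-2.195, -0.676, 11.503], 'moment': [-0.157, 0.47, -0.203], 'grasp_force': 36.581, 'grip_width': 0.691}
yaw deg -141.66
```

This matches contact with the stop at about 75°: the moment has doubled and the TCP has begun to shift. I'll ease back 1° and test-lift gently.

play_rows(
  steps=[
    {"delta_pos":[0,0,0],"delta_rot":[0,0,1],"gripper":0.6},
    {"delta_pos":[0,0,-0.1],"delta_rot":[0,0,1],"gripper":0.6},
    {"delta_pos":[0,0,-0.2],"delta_rot":[0,0,1],"gripper":0.6},
    {"delta_pos":[0,0,-0.3],"delta_rot":[0,0,1],"gripper":0.6},
    {"delta_pos":[0,0,-0.4],"delta_rot":[0,0,1],"gripper":0.6},
    {"delta_pos":[0,0,-0.45],"delta_rot":[0,0,1],"gripper":0.6},
  ],
)

```text
time: 11.95
tcp_pos: [497.9, 137.1, 95.7]
ee_rot: [0.337, 0.942, 0.0, 0.001]
force: [1.1, 0.3, 3.3]
grip_width: 0.689
grasp_force: 36.3
```

```bash
python3 s.py
```

```text
{'time': 11.95, 'q': [0.141, 0.529, 1.959, -0.0, 0.653, -0.743], 'tcp_pos': [497.87, 137.079, 95.682], 'ee_rot': [0.337, 0.942, 0.0, 0.001], 'force': [1.054, 0.269, 3.27], 'moment': [-0.041, -0.106, -0.027], 'grasp_force': 36.281, 'grip_width': 0.689}
yaw deg -140.64
```

play_rows(
  steps=[
    {"delta_pos":[0,0,-0.05],"delta_rot":[0,0,0],"gripper":0.6},
    {"delta_pos":[0,0,-0.1],"delta_rot":[0,0,0],"gripper":0.6},
    {"delta_pos":[0,0,-0.15],"delta_rot":[0,0,0],"gripper":0.6},
    {"delta_pos":[0,0,-0.15],"delta_rot":[0,0,0],"gripper":0.6},
  ],
)

```text
time: 12.35
tcp_pos: [497.5, 137.2, 97.0]
ee_rot: [0.337, 0.942, 0.0, 0.0]
force: [1.9, -0.1, 3.4]
grip_width: 0.693
grasp_force: 36.2
```

```bash
python3 s.py
```

```text
{'time': 12.35, 'q': [0.141, 0.527, 1.958, 0.0, 0.657, -0.743], 'tcp_pos': [497.459, 137.152, 97.006], 'ee_rot': [0.337, 0.942, 0.0, 0.0], 'force': [1.907, -0.106, 3.405], 'moment': [-0.15, -0.187, 0.004], 'grasp_force': 36.244, 'grip_width': 0.693}
yaw deg -140.65
```

play_rows(
  steps=[
    {"delta_pos":[0,0,-0.1],"delta_rot":[0,0,0],"gripper":0.6},
    {"delta_pos":[0,0,-0.2],"delta_rot":[0,0,0],"gripper":0.6},
    {"delta_pos":[0,0,-0.3],"delta_rot":[0,0,0],"gripper":0.6},
    {"delta_pos":[0,0,-0.3],"delta_rot":[0,0,0],"gripper":0.6},
  ],
)

```text
time: 12.75
tcp_pos: [497.0, 137.2, 99.9]
ee_rot: [0.337, 0.942, -0.0, -0.0]
force: [-0.2, -0.5, -0.2]
grip_width: 0.692
grasp_force: 36.0
```

```bash
python3 s.py
```

```text
{'time': 12.75, 'q': [0.141, 0.522, 1.956, 0.0, 0.664, -0.743], 'tcp_pos': [497.049, 137.179, 99.907], 'ee_rot': [0.337, 0.942, -0.0, -0.0], 'force': [-0.172, -0.523, -0.247], 'moment': [-0.02, -0.008, -0.009], 'grasp_force': 35.994, 'grip_width': 0.692}
yaw deg -140.65
```

It's free, with Fz about 0 and no downward pull. Lifting clear.

play_rows(
  steps=[
    {"delta_pos":[0,0,-0.5],"delta_rot":[0,0,0],"gripper":0.6},
    {"delta_pos":[0,0,-1],"delta_rot":[0,0,0],"gripper":0.6},
    {"delta_pos":[0,0,-1.5],"delta_rot":[0,0,0],"gripper":0.6},
    {"delta_pos":[0,0,-2],"delta_rot":[0,0,0],"gripper":0.6},
    {"delta_pos":[0,0,-3],"delta_rot":[0,0,0],"gripper":0.6},
    {"delta_pos":[0,0,-4.5],"delta_rot":[0,0,0],"gripper":0.6},
    {"delta_pos":[0,0,-6.5],"delta_rot":[0,0,0],"gripper":0.6},
    {"delta_pos":[0,0,-8.5],"delta_rot":[0,0,0],"gripper":0.6},
    {"delta_pos":[0,0,-10],"delta_rot":[0,0,0],"gripper":0.6},
    {"delta_pos":[0,0,-11],"delta_rot":[0,0,0],"gripper":0.6},
    {"delta_pos":[0,0,-11],"delta_rot":[0,0,0],"gripper":0.6},
  ],
)

```text
time: 13.85
tcp_pos: [497.7, 137.2, 211.4]
ee_rot: [0.337, 0.942, 0.001, 0.001]
force: [0.1, 0.1, -0.5]
grip_width: 0.694
grasp_force: 36.0
```

```bash
python3 s.py; cat > t.py <<'E'
from h import *
for n in ['top','scene']:
    c=eyes.camera(n); f=c['frame']
    for r in finder.place_of(n,'tray')[:1]: print(n,'origin',round(r['conf'],2),np.round(at_z(c,r['location'],0),1))
    for r in finder.regions_of(n,'tray')[:2]:
        m=r['region'].astype(np.uint8); cs,_=cv2.findContours(m,0,2); k=max(cs,key=cv2.contourArea)
        box=cv2.boxPoints(cv2.minAreaRect(k)) if n=='top' else cv2.approxPolyDP(cv2.convexHull(k),8,True)[:,0]
        P=np.array([at_z(c,[v,u],13)[:2] for u,v in box]); print(n,round(r['conf'],2),m.sum(),P.round(0).tolist(),'mean',P.mean(0).round(1))
    save(c,n+'3.png')
E
python3 t.py
```

```text
{'time': 13.85, 'q': [0.141, 0.36, 1.848, 0.0, 0.931, -0.743], 'tcp_pos': [497.728, 137.207, 211.42], 'ee_rot': [0.337, 0.942, 0.001, 0.001], 'force': [0.145, 0.116, -0.476], 'moment': [-0.013, 0.029, 0.022], 'grasp_force': 36.008, 'grip_width': 0.694}
yaw deg -140.65
top origin 0.88 [ 491.  -206.8    0. ]
top 0.8 2594 [[433.0, -113.0], [584.0, -150.0], [550.0, -299.0], [399.0, -260.0]] mean [ 491.6 -205.4]
scene origin 0.87 [ 502.9 -208.     0. ]
scene 0.77 4804 [[580.0, -155.0], [526.0, -299.0], [397.0, -263.0], [439.0, -120.0]] mean [ 485.8 -209. ]
```

View pics/scene3.png

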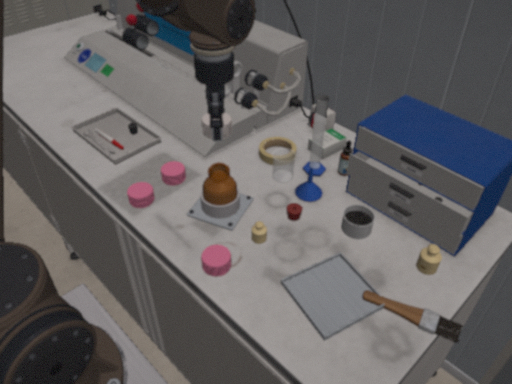

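The cap is held clear and the neck is bare at (218,175). The tray is centred near (493,-207), with the brush tip over its far-right corner, so I'll aim about 12 mm away from the brush.

play_rows(
  steps=[
    {"delta_pos":[-1,-1.3,-0.5],"delta_rot":[0,0,1],"gripper":0.6},
    {"delta_pos":[-2.5,-3.3,-1],"delta_rot":[0,0,2],"gripper":0.6},
    {"delta_pos":[-4.3,-5.6,-1],"delta_rot":[0,0,3],"gripper":0.6},
    {"delta_pos":[-6.1,-8,-1],"delta_rot":[0,0,4],"gripper":0.6},
    {"delta_pos":[-7.9,-10.4,-1],"delta_rot":[0,0,5],"gripper":0.6},
    {"delta_pos":[-9.7,-12.8,-1],"delta_rot":[0,0,6],"gripper":0.6},
    {"delta_pos":[-11.5,-15.1,-1],"delta_rot":[0,0,7],"gripper":0.6},
    {"delta_pos":[-13.3,-17.5,-1],"delta_rot":[0,0,8],"gripper":0.6},
    {"delta_pos":[-15.1,-19.8,-1],"delta_rot":[0,0,9],"gripper":0.6},
    {"delta_pos":[-16.9,-22.2,-1],"delta_rot":[0,0,10],"gripper":0.6},
    {"delta_pos":[-18.5,-24.3,-1],"delta_rot":[0,0,10],"gripper":0.6},
    {"delta_pos":[-19.6,-25.7,-1],"delta_rot":[0,0,10],"gripper":0.6},
    {"delta_pos":[-20.3,-26.6,-1],"delta_rot":[0,0,10],"gripper":0.6},
    {"delta_pos":[-20.3,-26.6,-1],"delta_rot":[0,0,10],"gripper":0.6},
    {"delta_pos":[-20.3,-26.6,-1],"delta_rot":[0,0,10],"gripper":0.6},
  ],
)

```text
time: 15.65
tcp_pos: [485.6, -196.8, 219.7]
ee_rot: [0.418, 0.909, 0.0, -0.0]
force: [0.5, -0.1, -1.4]
grip_width: 0.695
grasp_force: 36.0
```

```bash
cat > v.py <<'E'
from h import *; from fit import proj
st=robot.get_state(); c=eyes.camera('wrist'); im=c['frame'][:,:,::-1].copy()
for r in finder.place_of('wrist','tray')[:1]: print('origin',round(r['conf'],2),np.round(at_z(c,r['location'],0,st),1))
a=np.radians(-13.8); B=np.array([[-75,-75],[75,-75],[75,75],[-75,75]])@np.array([[np.cos(a),np.sin(a)],[-np.sin(a),np.cos(a)]])+[493,-206]
w=proj(c,np.c_[B,[13]*4],st); print(w.round(0).tolist()); cv2.polylines(im,[w.astype(np.int32)],True,(0,255,0),1)
cv2.imwrite('pics/w4.png',im)
E
python3 v.py; python3 go.py 486 -197 60
```

```text
origin 0.83 [ 492.  -207.6    0. ]
[[150.0, 152.0], [236.0, 258.0], [350.0, 184.0], [269.0, 62.0]]
p [ 485.7 -196.4  219.9] delta cm [-7.000e-02 -1.000e-02  1.599e+01] tool y [0.758 0.652 0.   ] tool z [-2.e-04  3.e-04 -1.e+00] q [-0.511  0.361  1.819  0.     0.962 -1.221] t 15.75
```

View pics/w4.png

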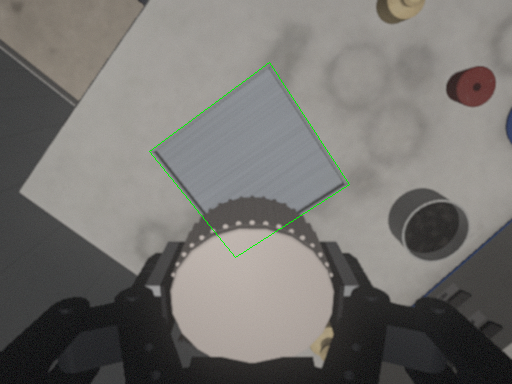

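The tray outline fits exactly, centred at (493,-206), and the cap is upright in the grip. Descending.

play_rows(
  steps=[
    {"delta_pos":[-0.05,0,1],"delta_rot":[0,0,0],"gripper":0.6},
    {"delta_pos":[-0.05,0,3],"delta_rot":[0,0,0],"gripper":0.6},
    {"delta_pos":[-0.05,0,5],"delta_rot":[0,0,0],"gripper":0.6},
    {"delta_pos":[-0.05,0,7],"delta_rot":[0,0,0],"gripper":0.6},
    {"delta_pos":[-0.05,0,9],"delta_rot":[0,0,0],"gripper":0.6},
    {"delta_pos":[-0.05,0,11],"delta_rot":[0,0,0],"gripper":0.6},
    {"delta_pos":[-0.05,0,13],"delta_rot":[0,0,0],"gripper":0.6},
    {"delta_pos":[-0.05,0,15],"delta_rot":[0,0,0],"gripper":0.6},
    {"delta_pos":[-0.05,0,17],"delta_rot":[0,0,0],"gripper":0.6},
    {"delta_pos":[-0.05,0,18],"delta_rot":[0,0,0],"gripper":0.6},
    {"delta_pos":[-0.05,0,19],"delta_rot":[0,0,0],"gripper":0.6},
    {"delta_pos":[-0.05,0,20],"delta_rot":[0,0,0],"gripper":0.6},
    {"delta_pos":[-0.05,0,20.5],"delta_rot":[0,0,0],"gripper":0.6},
    {"delta_pos":[-0.05,0,21],"delta_rot":[0,0,0],"gripper":0.6},
    {"delta_pos":[-0.05,0,21.4],"delta_rot":[0,0,0],"gripper":0.6},
    {"delta_pos":[-0.05,0,21.4],"delta_rot":[0,0,0],"gripper":0.6},
  ],
)

```text
time: 17.35
tcp_pos: [485.9, -197.6, 5.7]
ee_rot: [0.418, 0.909, 0.0, -0.0]
force: [-0.5, -0.1, -0.5]
grip_width: 0.695
grasp_force: 36.0
```

```bash
python3 s.py
```

```text
{'time': 17.35, 'q': [-0.512, 0.694, 1.984, 0.0, 0.464, -1.222], 'tcp_pos': [485.914, -197.57, 5.735], 'ee_rot': [0.418, 0.909, 0.0, -0.0], 'force': [-0.476, -0.133, -0.521], 'moment': [0.041, -0.006, 0.041], 'grasp_force': 35.989, 'grip_width': 0.695}
yaw deg -130.65
```

play_rows(
  steps=[
    {"delta_pos":[0,0,0.1],"delta_rot":[0,0,0],"gripper":0.6},
    {"delta_pos":[0,0,0.2],"delta_rot":[0,0,0],"gripper":0.6},
    {"delta_pos":[0,0,0.3],"delta_rot":[0,0,0],"gripper":0.6},
    {"delta_pos":[0,0,0.4],"delta_rot":[0,0,0],"gripper":0.6},
    {"delta_pos":[0,0,0.4],"delta_rot":[0,0,0],"gripper":0.6},
  ],
)

```text
time: 17.85
tcp_pos: [486.0, -197.6, 1.9]
ee_rot: [0.417, 0.909, 0.0, -0.0]
force: [-0.4, 0.8, -0.9]
grip_width: 0.694
grasp_force: 36.0
```

```bash
python3 s.py
```

```text
{'time': 17.85, 'q': [-0.512, 0.701, 1.985, 0.0, 0.455, -1.222], 'tcp_pos': [485.979, -197.596, 1.902], 'ee_rot': [0.417, 0.909, 0.0, -0.0], 'force': [-0.367, 0.823, -0.864], 'moment': [-0.04, 0.044, 0.008], 'grasp_force': 35.989, 'grip_width': 0.694}
yaw deg -130.65
```

play_rows(
  steps=[
    {"delta_pos":[0,0,0.1],"delta_rot":[0,0,0],"gripper":0.6},
    {"delta_pos":[0,0,0.2],"delta_rot":[0,0,0],"gripper":0.6},
    {"delta_pos":[0,0,0.25],"delta_rot":[0,0,0],"gripper":0.6},
    {"delta_pos":[0,0,0.25],"delta_rot":[0,0,0],"gripper":0.6},
  ],
)

```text
time: 18.25
tcp_pos: [486.0, -197.6, -0.6]
ee_rot: [0.418, 0.909, 0.0, -0.0]
force: [0.5, -0.3, -0.6]
grip_width: 0.695
grasp_force: 36.0
```

```bash
python3 s.py
```

```text
{'time': 18.25, 'q': [-0.512, 0.706, 1.986, 0.0, 0.45, -1.222], 'tcp_pos': [485.956, -197.59, -0.615], 'ee_rot': [0.418, 0.909, 0.0, -0.0], 'force': [0.502, -0.263, -0.551], 'moment': [-0.007, -0.055, 0.001], 'grasp_force': 35.988, 'grip_width': 0.695}
yaw deg -130.64
```

play_rows(
  steps=[
    {"delta_pos":[0,0,0.05],"delta_rot":[0,0,0],"gripper":0.6},
    {"delta_pos":[0,0,0.08],"delta_rot":[0,0,0],"gripper":0.6},
    {"delta_pos":[0,0,0.08],"delta_rot":[0,0,0],"gripper":0.6},
  ],
)

```text
time: 18.55
tcp_pos: [486.0, -197.6, -1.1]
ee_rot: [0.417, 0.909, 0.0, 0.0]
force: [0.0, -0.3, 3.0]
grip_width: 0.696
grasp_force: 36.3
```

```bash
python3 s.py
```

```text
{'time': 18.55, 'q': [-0.512, 0.706, 1.986, 0.0, 0.449, -1.222], 'tcp_pos': [486.015, -197.593, -1.08], 'ee_rot': [0.417, 0.909, 0.0, 0.0], 'force': [0.033, -0.317, 3.049], 'moment': [0.018, 0.221, -0.042], 'grasp_force': 36.282, 'grip_width': 0.696}
yaw deg -130.65
```

The floor contact shows at the expected height. Releasing, then retreating.

play_rows(
  steps=[
    {"delta_pos":[0,0,0],"delta_rot":[0,0,0],"gripper":0.75},
    {"delta_pos":[0,0,0],"delta_rot":[0,0,0],"gripper":0.8},
    {"delta_pos":[0,0,0],"delta_rot":[0,0,0],"gripper":0.9},
    {"delta_pos":[0,0,0],"delta_rot":[0,0,0],"gripper":0.95},
    {"delta_pos":[0,0,0],"delta_rot":[0,0,0],"gripper":0.95},
    {"delta_pos":[0,0,-0.5],"delta_rot":[0,0,0],"gripper":0.95},
    {"delta_pos":[0,0,-1.5],"delta_rot":[0,0,0],"gripper":0.95},
    {"delta_pos":[0,0,-3],"delta_rot":[0,0,0],"gripper":0.95},
    {"delta_pos":[0,0,-5],"delta_rot":[0,0,0],"gripper":0.95},
    {"delta_pos":[0,0,-8],"delta_rot":[0,0,0],"gripper":0.95},
    {"delta_pos":[0,0,-11],"delta_rot":[0,0,0],"gripper":0.95},
    {"delta_pos":[0,0,-14],"delta_rot":[0,0,0],"gripper":0.95},
    {"delta_pos":[0,0,-17],"delta_rot":[0,0,0],"gripper":0.95},
    {"delta_pos":[0,0,-20],"delta_rot":[0,0,0],"gripper":0.95},
    {"delta_pos":[0,0,-20],"delta_rot":[0,0,0],"gripper":0.95},
    {"delta_pos":[0,0,-20],"delta_rot":[0,0,0],"gripper":0.95},
  ],
)

```text
time: 20.15
tcp_pos: [485.9, -197.6, 199.6]
ee_rot: [0.417, 0.909, -0.0, 0.001]
force: [-1.2, -1.2, -0.3]
grip_width: 0.952
grasp_force: 0.0
```

```bash
python3 s.py; python3 -c "
from fit import *
a=fit('wrist',[486.,-197.5],36)
c=eyes.camera('scene')['frame'][:,:,::-1]; w=eyes.camera('wrist')['frame'][:,:,::-1]
cv2.imwrite('pics/end.png',np.hstack([cv2.resize(c[200:360,250:463],(400,300)),cv2.resize(w,(400,300))]))"
```

```text
{'time': 20.15, 'q': [-0.512, 0.386, 1.843, 0.0, 0.911, -1.222], 'tcp_pos': [485.854, -197.553, 199.589], 'ee_rot': [0.417, 0.909, -0.0, 0.001], 'force': [-1.201, -1.197, -0.318], 'moment': [0.017, -0.011, 0.074], 'grasp_force': 0.0, 'grip_width': 0.952}
yaw deg -130.65
wrist centre px [251.5 166.8] rgb at centre [189 180 174] rgb at ring [(139, 141, 146), (137, 139, 144), (137, 140, 145), (138, 142, 147), (140, 143, 148), (132, 135, 139)]
[(60.0, 29, (np.float64(487.5), np.float64(-198.5))), (60.0, 29, (np.float64(487.0), np.float64(-198.0))), (60.0, 29, (np.float64(487.0), np.float64(-198.5))), (60.0, 29, (np.float64(487.0), np.float64(-199.0))), (60.0, 29, (np.float64(486.5), np.float64(-197.5)))]
```

View pics/end.png

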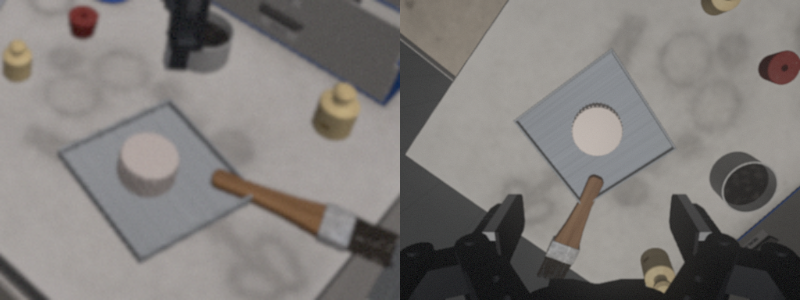

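The cap stands upright and flat inside the tray at about (487,-198), clear of the brush. The robot is well away, so I'm handing the job in.

```bash
python3 -c "
from workcell import robot; print(robot.close_job())"
```

```text
the job is handed in; nothing more can be done
None
```

The cap was pressed, turned about 75° to its stop, lifted off and set upright in the tray; the job is handed in, but no verdict came back.

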